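# Close up the tea-cup stand

## Task

A tall tumbler has been put among the short tea cups in the lower tier of the cup stand, so the top tier will not go on. Move that tumbler to the top tier, where the other tall one stands, and fit the top tier on the stand: lower it gently until all four corner lugs are fully home in the post sockets, both tumblers still standing in it upside down as they are. Leave the five cups and everything else on the counter where they are.

Things in the scene. Friction and masses are not known exactly. Their poses are not given: they have to be found in the camera images.
- stand: Fixed lower tier: steel pan 160 (x) x 220 (y) mm. Origin on the counter under its centre, z up. Floor at z = 15, rim to 33. Four 24 mm square tube posts at x = +-68, y = +-98, tops at z = 79, each open at the top: socket 18 x 18 mm, 18 deep. Six pieces stand upside down at x = +-32, y = -66, 0, 66: five short cups and a tall tumbler, in any order.
- stand_seat (a point): Centre of the four post tops, 79 mm above the stand's origin, turned with the stand. Here the centre of the top tier's underside comes to rest when home.
- tray: Loose top tier, 0.34 to 0.53 kg: steel pan 160 (x) x 220 (y) mm on four lugs. Origin under its centre at the lug tips, z up. Lugs at x = +-68, y = +-98, 14 mm long, 13 mm thick, tapering to 9. Pan underside z = 14, floor 19, rim to 37. Home: origin 65 mm above the stand's; a half turn also fits. The second tumbler is in its +y half; the -y half is free.
- tray_handle (a point): Centre of the handle's grip bar, 141 mm above the tray's origin, over the tray's middle. Bar along the tray's x: 124 mm long, 14 thick (along y), 20 high, on two 8 mm round uprights at x = +-52, y = 0. Grip it at mid length from above, closing along the tray's y; the tumblers (tops 30 mm below the bar's centre) stay clear of the fingertips.
- tumbler: Tall tumbler in the lower tier: glazed, round, upside down, 92 mm high, 58 mm across up to 30 mm, narrowing to 55 at 88 mm; 0.10 to 0.17 kg. Origin at the centre of its underside, z up. Its top stands 28 mm above the post tops; taken 84 mm up, the fingertips clear cups and posts.
- tumbler_top: The same kind of tall tumbler, upside down in the +y half of the loose top tier. Origin at the centre of its underside, z up.
- cup0: Short tea cup, upside down in the lower tier, 56 mm across, 48 mm high. Origin at the centre of its underside. Stays where it is.
- cup1: Short tea cup, upside down in the lower tier, 56 mm across, 48 mm high. Origin at the centre of its underside. Stays where it is.
- cup2: Short tea cup, upside down in the lower tier, 56 mm across, 48 mm high. Origin at the centre of its underside. Stays where it is.
- cup3: Short tea cup, upside down in the lower tier, 56 mm across, 48 mm high. Origin at the centre of its underside. Stays where it is.
- cup4: Short tea cup, upside down in the lower tier, 56 mm across, 48 mm high. Origin at the centre of its underside. Stays where it is.
- jar: Glass jar, 48 mm across, 65 mm high, on the counter between the two tiers. Origin under its centre. Bystander.
- bottle: Clear bottle, 54 mm across, 150 mm high, beyond the two tiers. Origin under its centre. Bystander.
- mug: White mug, 76 mm across, 85 mm high, at the left. Origin under its centre. Bystander.
- dish: Small blue plate, 120 mm across, 20 mm high, at the right. Origin under its centre. Bystander.
Things that resemble listed ones, but are neither listed nor needed, are in the scene too. What is shaped like the tumbler but green is not meant. Leave any brown look-alike of the cup1 alone.

How it is judged:
On the way, in this order (a step that is already met when the one before it is completed fails the run):
1. the tall tumbler is out of the lower tier ((z of tumbler in the frame of stand above 0.08 m or horizontal distance between tumbler and stand above 0.17 m)), for 0.1 s.
2. the top tier sits fully home on the four posts (z of tray in the frame of stand between 0.062 and 0.068 m and horizontal distance between tray and stand below 0.006 m and angle between tray's own z axis and vertical below 0.025 rad and angle between the y axis of tray and the y axis of stand, either way round below 0.06 rad), for 0.2 s.
At the end, for the whole second after the job is handed in: Top tier home: origin 62-68 mm above the stand's, within 6 mm sideways, 0.025 rad of level, 0.06 rad of in line; both tumblers upright (0.08 rad, upside down as before) on its floor inside the rim; five cups upright within 20 mm of their starts; tray and tumblers at rest (all of step 2 and z of tumbler in the frame of tray between 0.015 and 0.024 m and x of tumbler in the frame of tray between -0.055 and 0.055 m and y of tumbler in the frame of tray between -0.085 and 0.085 m and angle between each of tumbler, tumbler_top's own z axis and vertical below 0.08 rad and z of tumbler_top in the frame of tray between 0.015 and 0.024 m and x of tumbler_top in the frame of tray between -0.055 and 0.055 m and y of tumbler_top in the frame of tray between -0.085 and 0.085 m and distance of each of cup0, cup1, cup2, cup3, cup4 from where it was at the start of the episode below 0.02 m and angle between each of cup0, cup1, cup2, cup3, cup4's own z axis and vertical below 0.1 rad and linear speed of each of tray, tumbler, tumbler_top below 0.01 m/s); the robot touches nothing.
It fails at once if the top tier is dropped or slammed: it moves faster than 0.4 m/s in the last 25 mm above its seat (linear speed of tray above 0.4 m/s and horizontal distance between tray and stand below 0.03 m and z of tray in the frame of stand below 0.09 m).
It fails at once if the jar, bottle, mug or dish is moved by more than 30 mm (distance of any of jar, bottle, mug, dish from where it was at the start of the episode above 0.03 m).
It fails at once if a tall tumbler is knocked over (angle between any of tumbler, tumbler_top's own z axis and vertical above 0.8 rad).
It also fails if it takes over 56 s, if anything falls off the work surface, if the arm or the gripper's body presses on something with over 40 N, if the wrist force passes 120 N, or if a joint passes its speed limit or range.

## Robot

A 6-joint arm with a two-finger parallel gripper is mounted at the origin on the work surface. World frame = base frame: x ahead of the robot, y to its left, z up, the work surface at z = 0. Lengths are in m, angles in rad, forces in N, time in s.
With the tool pointing down it reaches from about 0.325 to 0.775 m from the base axis. Payload 9.3 kg.
Tool frame: the origin (TCP) lies midway between the tips of the shut fingers; the grasp point (between the pads) lies 19 mm behind it; z points along the fingers, x is the direction in which the jaws open and shut, and the axes are right-handed (so a half turn about z gives the same grasp; the last joint's range is limited). The gripper opens to 85 mm and grips with 20 to 120 N. Pads are 22 mm wide; open, the fingers measure 114 mm over their backs; the gripper's body (76 mm by 85 mm) begins 54 mm behind the grasp point. The pads swing forward as they close: fully open they stand 13 mm farther back than shut.
Start: joints at [1.05, 0.259, 0.021, 1.334, 0, 1.418], TCP at [0.198, 0.513, 0.231] pointing down, gripper open.
Joint ranges: [-3.04, 3.04], [-0.91, 1.82], [-1.04, 1.36], [-1.92, 1.95], [-1.52, 1.45], [-3.14, 3.14]. Speed limits (rad/s): [2.22, 2.22, 2.79, 3.14, 3.14, 3.14].

## Interface

Orientations are given as a rotation vector (axis times angle).
In Python, from cell import arm gives the robot as it stands. The module is installed in compiled form; this text tells all that it offers.
- The arm moves only by the shell command python3 -m jog 'ROWS' [FORCE]. ROWS is a JSON object of lists of equal length, an entry for each row: "delta_pos": the shift along the world's x, y, z in m, a list of three; "twist": the turn, a rotation vector about the world's x, y, z in degrees, a list of three; "fingers": the finger opening in m, from 0 to 0.0854. In form: {"delta_pos": [[x, y, z], ...], "twist": [[ax, ay, az], ...], "fingers": [fingers, ...]}. A call has 1 to 5 rows; each row shifts and turns the commanded pose from where the row before left it; what a row does not reach is not made up. A row lasts 1/12 s, in which the tool goes at most 41.7 mm and 7.16 degrees, less where a joint would pass 70% of its speed; a pose out of reach is approached as far as the arm can. A call is refused whole if a number of a shift passes 0.0417 or a number of a turn 7.16, either way. A call with a gripper value outside its range is refused whole. The fingers move at their own pace and stop on an object; FORCE is the grip in N (left out, the last holds). Time passes only in rows, so rows that do not move let the fingers close. It gives the time, the measured TCP pose, the force and the opening at its end, in the units of the state.
- arm.get_obs(): the state, without advancing time (a new reading comes with each control period).
- arm.snapshot(name): name is "scene" or "top" or "wrist"; returns the picture (420x560x3 uint8, blue, green, red); there is no depth.
- arm.camera_params(name): a dict with "vfov" (degrees; the focal length in pixels is half the picture's height over the tangent of half this angle, whatever the lens; pixels are square), "cx", "cy" (the principal point, pixels), "rvec" (rotation vector, rad) and "tvec" (3), from world to camera coordinates, as OpenCV has them. Camera axes: x right, y down, z forward; pixel columns grow to the right and rows downward; lengths in m; the calibration is good to about 2 mm. A picture is of the moment at which its call begins: read the wrist's pose just before it. camera_params takes no time and is no camera call; for the wrist camera it gives the pose at the moment of the call.
- arm.finish_job(): hands the job in, once; it reports no verdict.
Trained networks look in the newest picture that a camera, given by its name, has taken for a name from the list of things; names that differ only in an ending like _2 or _b are one class to them, and where a whole thing is asked for, a point or a joint stands for the part that bears it (a point fixed in the world has none). Each returns a list of dicts, best first, with "confidence" (0 to 1); they miss things now and then, are a little off and sometimes report something else, mostly with a low value. They report only what shows in the picture. A call takes as long as a camera call. They do not tell look-alikes from the thing itself.
- arm.look_for(target, camera): "box" ([left, top, right, bottom] in pixels, round what is visible of it).
The state is a dict: "time": time; "q": joint angles; "joint_velocities": joint speeds; "tau": joint torques, N m; "tool_pos": TCP position; "eef_rot": TCP orientation; "contact_force": force on the tool from outside, world axes, zero at the start; "torque": the same for the moment, N m; "width": finger opening in m.
Only numpy, scipy, OpenCV 4.12 (cv2) and the standard library are available. Lean on these libraries where they do the work, as an engineer would, in place of code of your own. Each camera call takes 0.05 s, during which the arm holds its last target.

## Working session

There is one attempt and no reset: what is moved stays moved. The work goes in short steps, Python scripts to look and compute and a shell command to move; the robot and the scene stay as the last step left them, time stands still between calls to the robot, and variables do not carry over. Pictures are saved under pics/ and viewed, and the job is handed in when it is done.

```bash
mkdir -p pics; python3 - <<'E'
from cell import arm
import cv2
o=arm.get_obs();print({k:o[k] for k in('time','tool_pos','eef_rot','width','contact_force')})
for n in('scene','top','wrist'):
    cv2.imwrite(f'pics/{n}0.png',arm.snapshot(n)); print(n,arm.camera_params(n))
E
ls
```

```text
{'time': 0.0, 'tool_pos': array([0.19762016, 0.51297308, 0.23068158]), 'eef_rot': array([ 2.58976006e+00,  1.77743458e+00, -1.81164881e-03]), 'width': 0.08548267132132302, 'contact_force': array([ 0.40530792,  0.04003142, -0.54076968])}
scene {'vfov': 53.36721435681552, 'cx': 275.23688287425387, 'cy': 203.9233120417712, 'rvec': array([ 2.30818095,  0.96246969, -0.3232569 ]), 'tvec': array([-0.38920175, -0.24042179,  1.47650421])}
top {'vfov': 43.44512432586046, 'cx': 284.31125495900136, 'cy': 203.37916717044018, 'rvec': array([ 2.19019918, -2.13406211,  0.11526056]), 'tvec': array([-0.01007991,  0.5603484 ,  1.39586236])}
wrist {'vfov': 60.94408201149071, 'cx': 282.32543546148327, 'cy': 211.1029005010219, 'rvec': array([-2.39947054, -1.64674742, -0.22198972]), 'tvec': array([-0.54904171, -0.03482323,  0.37867717])}
pics
```

View pics/scene0.png

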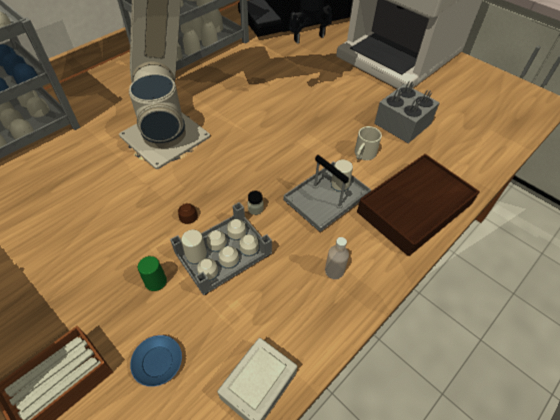

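View pics/top0.png

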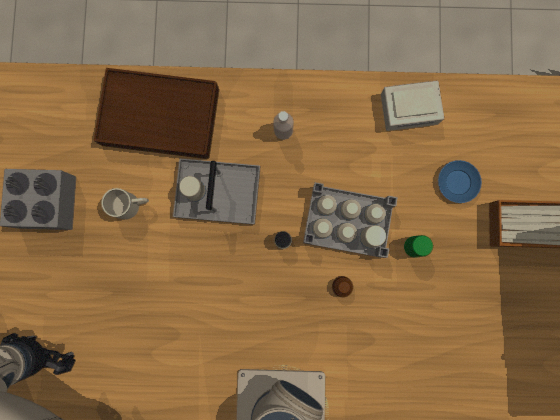

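View pics/wrist0.png

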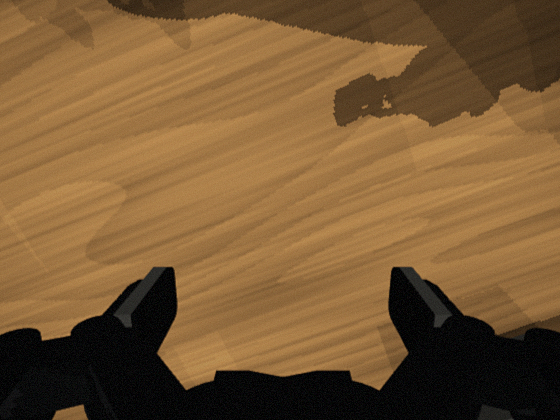

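```bash
python3 - <<'E'
import cv2
t=cv2.imread('pics/top0.png');s=cv2.imread('pics/scene0.png')
cv2.imwrite('pics/t_stand.png',cv2.resize(t[175:267,295:405],None,fx=6,fy=6,interpolation=cv2.INTER_CUBIC))
cv2.imwrite('pics/t_tray.png',cv2.resize(t[150:235,162:270],None,fx=6,fy=6,interpolation=cv2.INTER_CUBIC))
from cell import arm
for n in('stand','tray','tray_handle','tumbler','tumbler_top','jar'):
    print(n,[(round(d['confidence'],2),[round(float(b)) for b in d['box']]) for d in arm.look_for(n,'top')][:4])
E
```

```text
stand [(0.65, [307, 183, 398, 258]), (0.62, [275, 232, 291, 249])]
tray [(0.81, [172, 158, 260, 226]), (0.27, [364, 205, 386, 225])]
tray_handle [(0.81, [170, 157, 259, 225]), (0.28, [273, 111, 294, 140])]
tumbler [(0.91, [360, 227, 386, 248]), (0.62, [405, 236, 431, 260]), (0.47, [311, 220, 330, 239]), (0.2, [174, 160, 260, 224])]
tumbler_top [(0.73, [182, 176, 210, 203])]
jar [(0.73, [276, 230, 291, 248])]
```

View pics/t_stand.png

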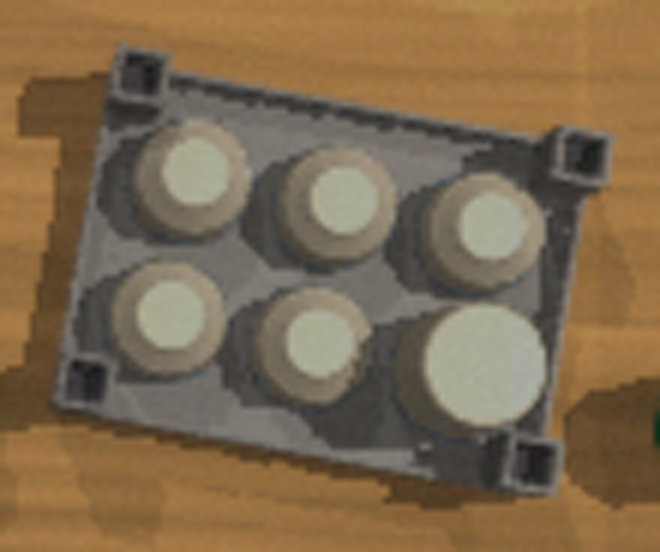

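View pics/t_tray.png

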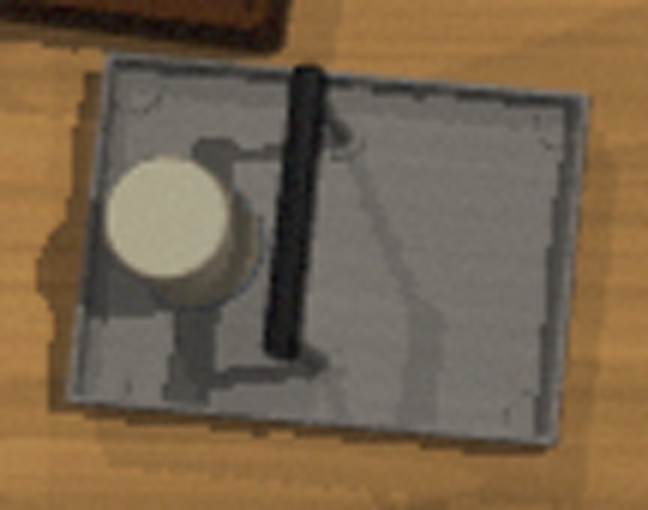

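```bash
cat > h.py <<'E'
import numpy as np,cv2
from scipy.optimize import least_squares
from cell import arm
def cam(n):
    c=arm.camera_params(n);f=210/np.tan(np.radians(c['vfov']/2))
    return np.array([[f,0,c['cx']],[0,f,c['cy']],[0,0,1]]),np.array(c['rvec']),np.array(c['tvec'])
def proj(P,c): return cv2.projectPoints(np.atleast_2d(np.array(P,float)),c[1],c[2],c[0],None)[0][:,0]
def back(uv,z,c):
    R=cv2.Rodrigues(c[1])[0];d=R.T@np.linalg.inv(c[0])@np.array([uv[0],uv[1],1.]);o=-R.T@c[2]
    return o+d*(z-o[2])/d[2]
def world(p,L):
    a=p[2];L=np.atleast_2d(L);return np.c_[p[0]+np.cos(a)*L[:,0]-np.sin(a)*L[:,1],p[1]+np.sin(a)*L[:,0]+np.cos(a)*L[:,1],L[:,2]]
def fit(L,uv,c,p0):
    r=least_squares(lambda p:(proj(world(p,L),c)-uv).ravel(),p0);return r.x,r.fun.reshape(-1,2)
def fitm(obs,p0): # list of (L,uv,cam)
    r=least_squares(lambda p:np.concatenate([(proj(world(p,L),c)-uv).ravel() for L,uv,c in obs]),p0);return r.x,r.fun.reshape(-1,2)
E
python3 - <<'E'
from h import *
c=cam('top')
S=lambda q,ox,oy:(np.array(q)+.5)/6-.5+[ox,oy]
uv=S([(140,72),(583,155),(85,382),(530,463)],295,175)
L=[(.068,.098,.079),(.068,-.098,.079),(-.068,.098,.079),(-.068,-.098,.079)]
p,r=fit(L,uv,c,[.5,-.1,0]);print('stand',p,np.degrees(p[2]),r.round(2))
print('tumbler',back(S((485,365),295,175),.107,c),'expected',world(p,[-.032,-.066,.107]))
uv=S([(108,58),(585,97),(72,400),(552,442)],162,150)
L=[(.08,.11,.037),(.08,-.11,.037),(-.08,.11,.037),(-.08,-.11,.037)]
t,r=fit(L,uv,c,[.5,.1,0]);print('tray',t,np.degrees(t[2]),r.round(2))
print('ttop',back(S((167,217),162,150),.111,c),'exp', world(t,[0,.055,.111]))
print('bar',back(S((310,70),162,150),.151,c),back(S((282,355),162,150),.151,c))
s=cam('scene')
L=[(.068,.098,.079),(.068,-.098,.079),(-.068,.098,.079),(-.068,-.098,.079)]
print(proj(world(p,L),s)); 
print(proj(world(t,[(.08,.11,.037),(.08,-.11,.037),(-.08,.11,.037),(-.08,-.11,.037),(.062,0,.151),(-.062,0,.151)]),s))
im=cv2.imread('pics/scene0.png')
cv2.imwrite('pics/s_both.png',cv2.resize(im[150:300,165:375],None,fx=3.8,fy=3.8,interpolation=cv2.INTER_CUBIC))
q=[back((282,240),.065,c),back((283,118),.15,c)];print(q)
E
```

```text
stand [ 0.51831106 -0.1687903  -0.15836062] -9.073395368241398 [[-0.04  0.3 ]
 [-0.1   0.05]
 [-0.12 -0.37]
 [ 0.25  0.03]]
tumbler [ 0.4759836  -0.22978726  0.107     ] expected [[ 0.4763033  -0.22891806  0.107     ]]
tray [ 0.58889202  0.1887911  -0.05926939] -3.3958856769286916 [[-0.4  -0.73]
 [ 0.54 -0.48]
 [-0.78  0.61]
 [ 0.65  0.56]]
ttop [0.59074322 0.24856838 0.111     ] exp [[0.59214993 0.24369452 0.111     ]]
bar [0.64849799 0.18424443 0.151     ] [0.52886505 0.19090079 0.151     ]
[[266.67235418 238.38092415]
 [202.51046083 276.41090262]
 [239.08064802 205.75684211]
 [177.03978909 239.34491144]]
[[371.52463195 188.5495357 ]
 [321.20647772 227.10627629]
 [333.6737356  160.2930186 ]
 [283.54150683 194.56294107]
 [348.40645291 177.95529866]
 [316.69193338 153.96663279]]
[array([0.45990551, 0.00780717, 0.065     ]), array([0.76401295, 0.0127563 , 0.15      ])]
```

View pics/s_both.png

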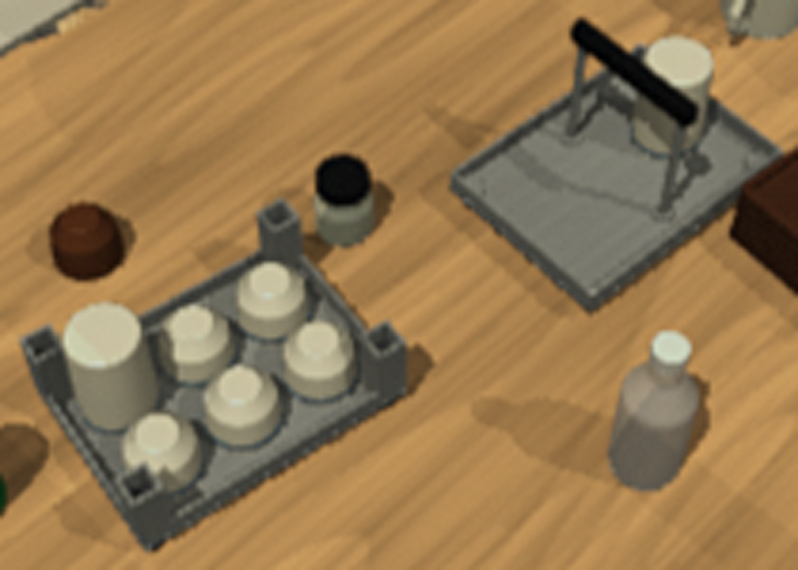

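```bash
python3 - <<'E'
from h import *
from scipy.spatial.transform import Rotation as Ro
o=arm.get_obs();c=cam('wrist');R=cv2.Rodrigues(c[1])[0]
T=Ro.from_rotvec(o['eef_rot']).as_matrix()
print(T.T@(-R.T@c[2]-o['tool_pos']), T.round(2).tolist(), (T.T@R.T).round(2).tolist())
E
python3 -m jog '{"delta_pos":[[0.026,-0.03,0],[0.026,-0.03,0],[0.026,-0.03,0],[0.026,-0.03,0],[0.026,-0.03,0]],"twist":[[0,0,2.4],[0,0,2.4],[0,0,2.4],[0,0,2.4],[0,0,2.4]],"fingers":[0.085,0.085,0.085,0.085,0.085]}' 40
python3 -m jog '{"delta_pos":[[0.026,-0.03,0],[0.026,-0.03,0],[0.026,-0.03,0],[0.026,-0.03,0],[0.026,-0.03,0]],"twist":[[0,0,0],[0,0,0],[0,0,0],[0,0,0],[0,0,0]],"fingers":[0.085,0.085,0.085,0.085,0.085]}'
```

```text
[-0.0004141  -0.06725237 -0.1427592 ] [[0.36, 0.93, -0.0], [0.93, -0.36, -0.0], [-0.0, -0.0, -1.0]] [[1.0, -0.0, -0.0], [0.0, 0.96, 0.27], [0.0, -0.27, 0.96]]
time: 0.87
tool_pos: [0.3285, 0.3618, 0.2314]
eef_rot: [2.387, 2.042, 0.001]
contact_force: [0.7, 0.8, 0.1]
width: 0.0852
time: 1.28
tool_pos: [0.4587, 0.2115, 0.2315]
eef_rot: [2.39, 2.039, 0.001]
contact_force: [0.1, 1.2, 0.8]
width: 0.0851
```

```bash

python3 -m jog '{"delta_pos":[[0.0016,-0.04,0],[0.0016,-0.04,0],[0.0016,-0.04,0],[0.0016,-0.04,0],[0.0016,-0.04,0]],"twist":[[0,0,0],[0,0,0],[0,0,0],[0,0,0],[0,0,0]],"fingers":[0.085,0.085,0.085,0.085,0.085]}' >/dev/null
python3 -m jog '{"delta_pos":[[0.0016,-0.04,0],[0.0016,-0.04,0],[0.0016,-0.04,0],[0.0016,-0.04,0],[0.0016,-0.04,0]],"twist":[[0,0,0],[0,0,0],[0,0,0],[0,0,0],[0,0,0]],"fingers":[0.085,0.085,0.085,0.085,0.085]}'
python3 -m jog '{"delta_pos":[[0.0016,-0.04,0],[0,0,0],[0,0,0]],"twist":[[0,0,0],[0,0,0],[0,0,0]],"fingers":[0.085,0.085,0.085]}'
python3 - <<'E'
from h import *
c=cam('wrist');im=arm.snapshot('wrist');cv2.imwrite('pics/w1.png',im)
p=[.5183,-.1688,-.15836]
for q in proj(world(p,[(.068,.098,.079),(.068,-.098,.079),(-.068,.098,.079),(-.068,-.098,.079)]),c): print(q)
print(proj(world(p,[-.032,-.066,.107]),c))
print([(d['confidence'],d['box']) for d in arm.look_for('tumbler','wrist')])
E
```

```text
time: 2.12
tool_pos: [0.4734, -0.1888, 0.2315]
eef_rot: [2.39, 2.038, 0.0]
contact_force: [1.2, -0.2, -0.3]
width: 0.0851
time: 2.37
tool_pos: [0.4751, -0.2289, 0.2307]
eef_rot: [-2.393, -2.034, 0.0]
contact_force: [-0.2, 0.9, -0.3]
width: 0.0851
[461.54723726 301.78428208]
[248.64835655 302.55413358]
[483.06780151 152.96726848]
[243.84695084 153.90371935]
[[283.11489825 204.8013587 ]]
[(0.58, [244.1, 153.4, 315.5, 234.2]), (0.55, [94.6, 148.1, 188.2, 229.8])]
```

View pics/w1.png

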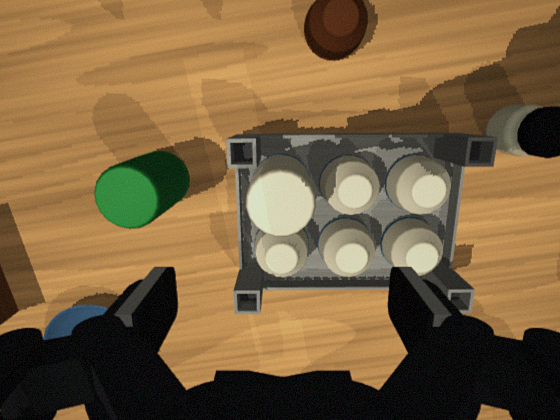

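```bash

python3 - <<'E'
from h import *
w=cam('wrist');t=cam('top')
im=cv2.imread('pics/w1.png')
cv2.imwrite('pics/w1c.png',cv2.resize(im[125:320,220:500],None,fx=2.8,fy=2.8,interpolation=cv2.INTER_CUBIC))
L=[(.068,.098,.079),(.068,-.098,.079),(-.068,.098,.079),(-.068,-.098,.079)]
uw=np.array([(459,298),(247,299),(481,151),(242,151)])
print(fit(L,uw,w,[.5,-.1,0]), back((281,203),.107,w))
E
```

```text
(array([ 0.51551052, -0.16769107, -0.15738557]), array([[ 0.50232687,  1.26792389],
       [-0.47924306,  0.63100713],
       [ 0.1733978 , -0.90867646],
       [-0.19354188, -0.49362166]])) [ 0.47487831 -0.227984    0.107     ]
```

View pics/w1c.png

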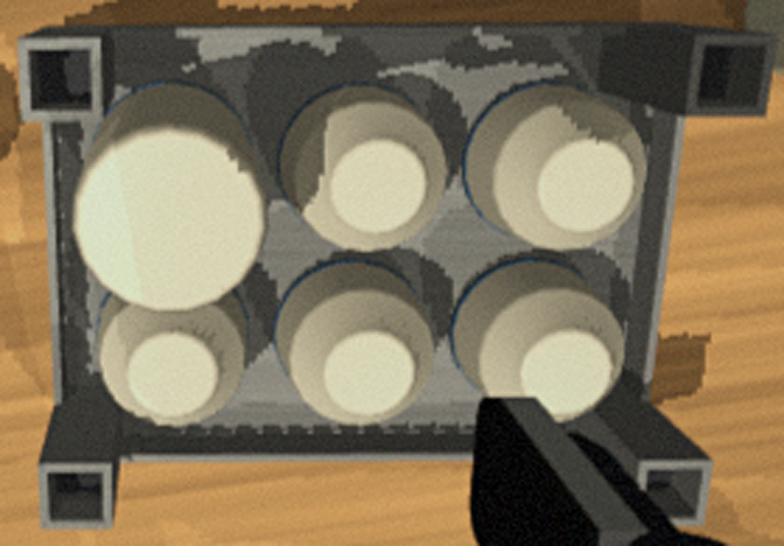

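```bash

python3 -m jog '{"delta_pos":[[0,0,-0.036],[0,0,-0.036],[0,0,-0.036],[0,0,-0.03],[0,0,-0.02]],"twist":[[0,0,0],[0,0,0],[0,0,0],[0,0,0],[0,0,0]],"fingers":[0.085,0.085,0.085,0.085,0.085]}'
python3 -m jog '{"delta_pos":[[0,0,-0.01],[0,0,0],[0,0,0],[0,0,0],[0,0,0]],"twist":[[0,0,0],[0,0,0],[0,0,0],[0,0,0],[0,0,0]],"fingers":[0.085,0.075,0.065,0.055,0.05]}' 35
python3 -m jog '{"delta_pos":[[0,0,0],[0,0,0],[0,0,0],[0,0,0],[0,0,0]],"twist":[[0,0,0],[0,0,0],[0,0,0],[0,0,0],[0,0,0]],"fingers":[0.045,0.045,0.045,0.045,0.045]}' 35
```

```text
time: 2.88
tool_pos: [0.4744, -0.2243, 0.0709]
eef_rot: [-2.386, -2.04, 0.001]
contact_force: [-0.4, 0.4, -0.6]
width: 0.085
time: 3.3
tool_pos: [0.4764, -0.2273, 0.0653]
eef_rot: [2.387, 2.037, 0.001]
contact_force: [-0.2, 0.1, 4.8]
width: 0.0543
time: 3.72
tool_pos: [0.4764, -0.2273, 0.0653]
eef_rot: [2.388, 2.037, 0.002]
contact_force: [-0.9, 0.3, 7.7]
width: 0.0542
```

```bash

python3 - <<'E'
from h import *
im=arm.snapshot('wrist');cv2.imwrite('pics/w2.png',im)
im=arm.snapshot('scene');cv2.imwrite('pics/s2.png',cv2.resize(im[160:300,140:300],None,fx=4,fy=4,interpolation=cv2.INTER_CUBIC))
o=arm.get_obs();print(o['contact_force'],o['torque'])
E
```

```text
[-0.47529848  0.94483051  6.92134515] [0.27504126 0.03111714 0.07851801]
```

View pics/w2.png

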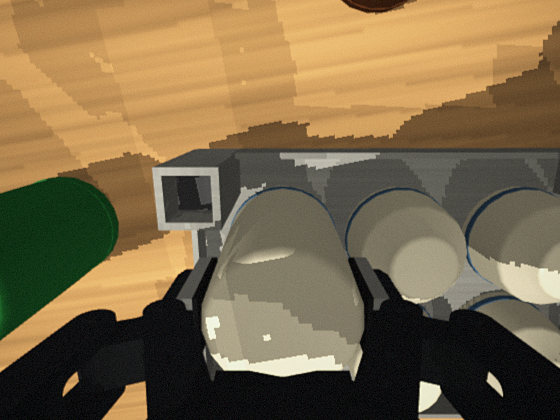

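View pics/s2.png

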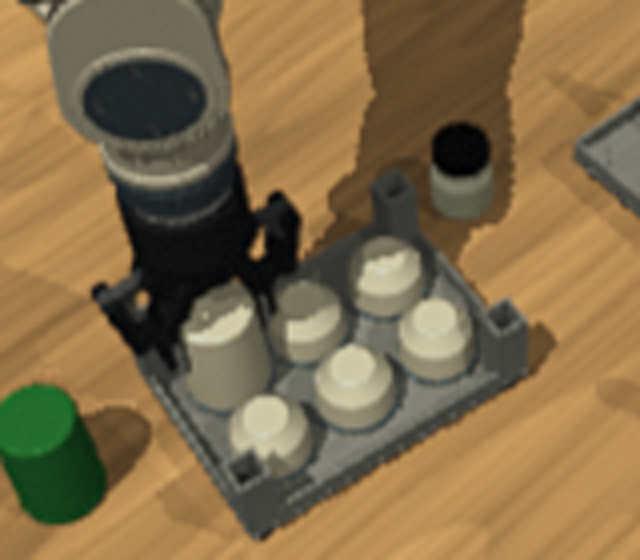

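```bash

python3 -m jog '{"delta_pos":[[0,0,0.015],[0,0,0.03],[0,0,0.035],[0,0,0.03],[0,0,0.02]],"twist":[[0,0,0],[0,0,0],[0,0,0],[0,0,0],[0,0,0]],"fingers":[0.045,0.045,0.045,0.045,0.045]}' 35
python3 -m jog '{"delta_pos":[[0.0072,0.0235,0],[0.0072,0.0235,0],[0.0072,0.0235,0],[0.0072,0.0235,0],[0.0072,0.0235,0]],"twist":[[0,0,6.4],[0,0,6.4],[0,0,6.4],[0,0,6.4],[0,0,6.4]],"fingers":[0.045,0.045,0.045,0.045,0.045]}' 
python3 -m jog '{"delta_pos":[[0.0072,0.0235,0],[0.0072,0.0235,0],[0.0072,0.0235,0],[0.0072,0.0235,0],[0.0072,0.0235,0]],"twist":[[0,0,6.4],[0,0,6.4],[0,0,6.4],[0,0,6.4],[0,0,6.4]],"fingers":[0.045,0.045,0.045,0.045,0.045]}' 
python3 - <<'E'
from h import *
c=cam('wrist');im=arm.snapshot('wrist');cv2.imwrite('pics/w3.png',im)
print(proj(world([.5889,.1888,-.0593],[(.08,.11,.037),(.08,-.11,.037),(-.08,.11,.037),(-.08,-.11,.037)]),c))
E
```

```text
time: 4.23
tool_pos: [0.476, -0.2271, 0.1974]
eef_rot: [2.387, 2.036, 0.002]
contact_force: [0.1, -0.2, -1.3]
width: 0.0546
time: 4.65
tool_pos: [0.5117, -0.1082, 0.1944]
eef_rot: [1.728, 2.622, 0.001]
contact_force: [0.6, -0.7, -1.3]
width: 0.0543
time: 5.07
tool_pos: [0.5477, 0.0095, 0.1943]
eef_rot: [0.938, 2.997, 0.001]
contact_force: [0.7, -0.6, -1.4]
width: 0.0546
[[335.39382853 468.22480892]
 [222.70206079 315.80148533]
 [471.50784673 405.86874053]
 [372.43684398 232.78343909]]
```

View pics/w3.png

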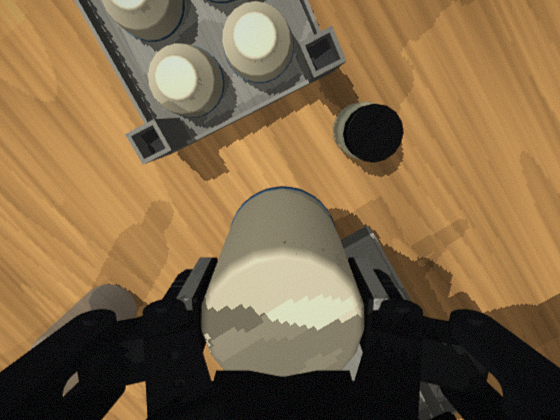

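```bash

python3 -m jog '{"delta_pos":[[0.0074,0.0231,0],[0.0074,0.0231,0],[0.0074,0.0231,0],[0.0074,0.0231,0],[0.0074,0.0231,0]],"twist":[[0,0,6.4],[0,0,6.4],[0,0,6.4],[0,0,6.4],[0,0,6.4]],"fingers":[0.045,0.045,0.045,0.045,0.045]}' 
python3 -m jog '{"delta_pos":[[0,0,-0.03],[0,0,-0.03],[0,0,0]],"twist":[[0,0,0],[0,0,0],[0,0,0]],"fingers":[0.045,0.045,0.045]}' 
python3 - <<'E'
from h import *
c=cam('wrist');im=arm.snapshot('wrist');cv2.imwrite('pics/w4.png',im)
print(proj(world([.5889,.1888,-.0593],[(.08,-.11,.037),(-.08,-.11,.037)]),c))
im=arm.snapshot('top');cv2.imwrite('pics/t4.png',cv2.resize(im[150:235,162:270],None,fx=6,fy=6,interpolation=cv2.INTER_CUBIC))
E
```

```text
time: 5.53
tool_pos: [0.5846, 0.1249, 0.1943]
eef_rot: [0.076, 3.139, 0.0]
contact_force: [-0.1, -0.1, -0.6]
width: 0.0542
time: 5.78
tool_pos: [0.5819, 0.1241, 0.1289]
eef_rot: [-0.083, -3.134, 0.001]
contact_force: [-0.0, -0.2, -2.9]
width: 0.0542
[[153.85639319 148.45221082]
 [399.60585909 149.80348368]]
```

View pics/w4.png

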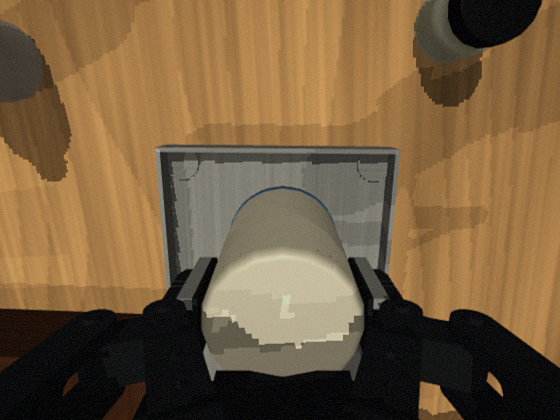

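View pics/t4.png

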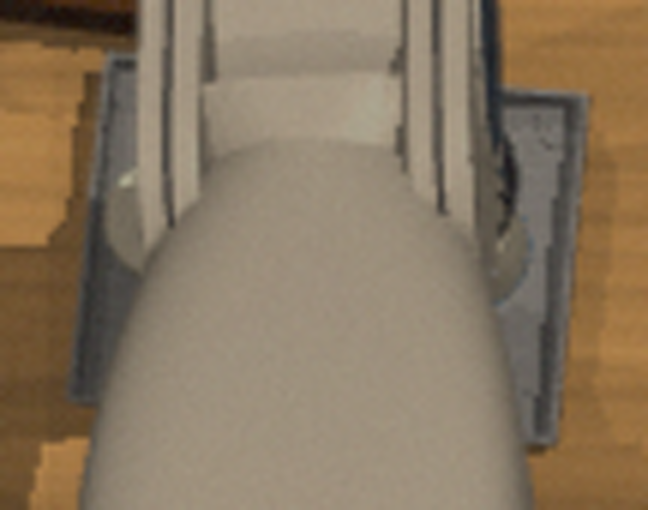

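```bash

python3 -m jog '{"delta_pos":[[0,0,-0.02],[0,0,-0.015],[0,0,-0.01],[0,0,-0.005],[0,0,0]],"twist":[[0,0,0],[0,0,0],[0,0,0],[0,0,0],[0,0,0]],"fingers":[0.045,0.045,0.045,0.045,0.045]}' 
python3 -m jog '{"delta_pos":[[0,0,-0.003],[0,0,-0.003],[0,0,0]],"twist":[[0,0,0],[0,0,0],[0,0,0]],"fingers":[0.045,0.045,0.045]}' 
```

```text
time: 6.3
tool_pos: [0.5845, 0.1235, 0.0837]
eef_rot: [0.085, 3.14, 0.0]
contact_force: [-0.3, -0.2, -1.2]
width: 0.0544
time: 6.55
tool_pos: [0.5845, 0.1237, 0.0775]
eef_rot: [0.084, 3.14, 0.0]
contact_force: [-0.4, -0.3, -1.1]
width: 0.0542
```

```bash

python3 -m jog '{"delta_pos":[[0,0,-0.002],[0,0,-0.002],[0,0,-0.002],[0,0,0]],"twist":[[0,0,0],[0,0,0],[0,0,0],[0,0,0]],"fingers":[0.045,0.045,0.045,0.045]}' 
python3 -m jog '{"delta_pos":[[0,0,-0.002],[0,0,0]],"twist":[[0,0,0],[0,0,0]],"fingers":[0.045,0.045]}' 
```

```text
time: 6.88
tool_pos: [0.5842, 0.1237, 0.0709]
eef_rot: [-0.084, -3.14, 0.0]
contact_force: [-0.7, 0.2, -0.7]
width: 0.054
time: 7.05
tool_pos: [0.5845, 0.1237, 0.0694]
eef_rot: [0.084, 3.14, -0.0]
contact_force: [1.0, 0.9, -1.0]
width: 0.0543
```

```bash

python3 -m jog '{"delta_pos":[[0,0,-0.0015],[0,0,0]],"twist":[[0,0,0],[0,0,0]],"fingers":[0.045,0.045]}' 
python3 -m jog '{"delta_pos":[[0,0,-0.0015],[0,0,0]],"twist":[[0,0,0],[0,0,0]],"fingers":[0.045,0.045]}' 
```

```text
time: 7.22
tool_pos: [0.5845, 0.1236, 0.0692]
eef_rot: [0.084, 3.139, -0.0]
contact_force: [-4.6, -2.5, 12.2]
width: 0.0541
time: 7.38
tool_pos: [0.5846, 0.1236, 0.0691]
eef_rot: [0.084, 3.138, -0.0]
contact_force: [-8.8, -2.1, 25.8]
width: 0.054
```

```bash

python3 -m jog '{"delta_pos":[[0,0,0.0025],[0,0,0],[0,0,0],[0,0,0],[0,0,0]],"twist":[[0,0,0],[0,0,0],[0,0,0],[0,0,0],[0,0,0]],"fingers":[0.045,0.045,0.058,0.065,0.075]}' 
python3 -m jog '{"delta_pos":[[0,0,0],[0,0,0],[0,0,0.01],[0,0,0.03],[0,0,0.035]],"twist":[[0,0,0],[0,0,0],[0,0,0],[0,0,0],[0,0,0]],"fingers":[0.085,0.085,0.085,0.085,0.085]}' 
python3 -m jog '{"delta_pos":[[0,0,0.035],[0,0,0.035],[0,0,0.035],[0,0,0.02],[0,0,0]],"twist":[[0,0,0],[0,0,0],[0,0,0],[0,0,0],[0,0,0]],"fingers":[0.085,0.085,0.085,0.085,0.085]}' 
python3 - <<'E'
from h import *
im=arm.snapshot('wrist');cv2.imwrite('pics/w5.png',im)
im=arm.snapshot('scene');cv2.imwrite('pics/s5.png',cv2.resize(im[120:260,250:400],None,fx=4,fy=4,interpolation=cv2.INTER_CUBIC))
E
```

```text
time: 7.8
tool_pos: [0.5843, 0.1237, 0.0684]
eef_rot: [-0.084, -3.14, 0.0]
contact_force: [0.7, 0.5, 0.5]
width: 0.0743
time: 8.22
tool_pos: [0.5831, 0.1236, 0.1434]
eef_rot: [-0.084, -3.136, 0.001]
contact_force: [1.2, 0.0, 0.4]
width: 0.0851
time: 8.63
tool_pos: [0.5855, 0.1239, 0.2747]
eef_rot: [0.084, 3.132, 0.001]
contact_force: [-0.4, -0.4, 0.2]
width: 0.0852
```

View pics/w5.png

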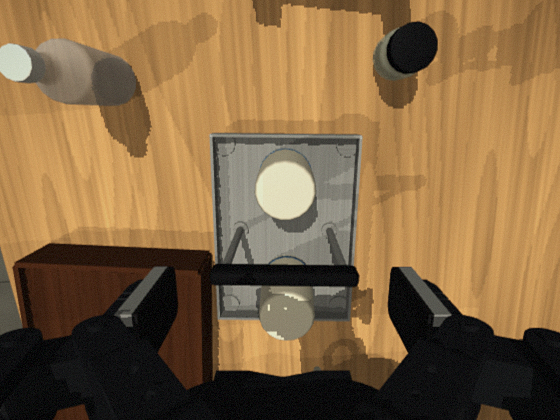

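View pics/s5.png

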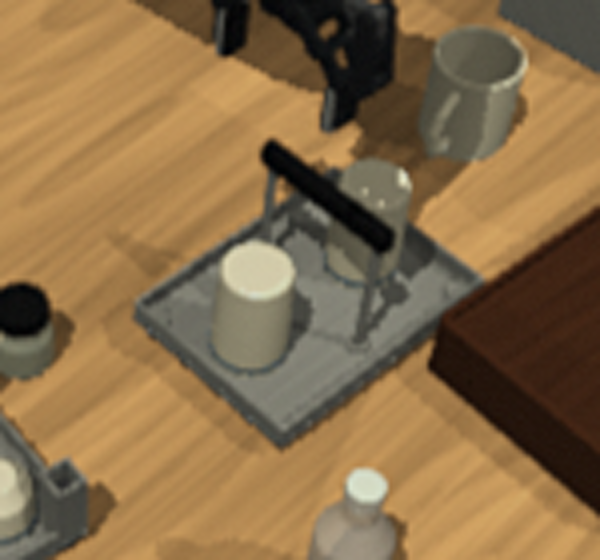

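```bash
python3 - <<'E'
from h import *
c=cam('wrist')
im=cv2.imread('pics/w5.png')
cv2.imwrite('pics/w5c.png',cv2.resize(im[120:350,195:375],None,fx=2.6*1,fy=2.6,interpolation=cv2.INTER_CUBIC))
uv=np.array([(212.5,134.5),(360,135),(219,320),(350,318)])
L=[(.08,-.11,.037),(-.08,-.11,.037),(.08,.11,.037),(-.08,.11,.037)]
p,r=fit(L,uv,c,[.59,.19,0]);print(p,r.round(1))
print(back((212,273.5),.151,c),back((357,275),.151,c), proj(world(p,[(.062,0,.141),(-.062,0,.141)]),c))
print(back((285,190),.111,c),back((287,316),.111,c))
E
```

```text
[ 0.58498689  0.1866335  -0.05688225] [[-4.3 -1.5]
 [ 3.6 -1.5]
 [-1.1  1.2]
 [ 1.8  3.7]]
[0.64400646 0.17679121 0.151     ] [0.52827197 0.18427665 0.151     ] [[211.65766459 275.38084269]
 [360.8225001  275.870967  ]]
[0.58239873 0.12044806 0.111     ] [0.58685683 0.24321546 0.111     ]
```

View pics/w5c.png

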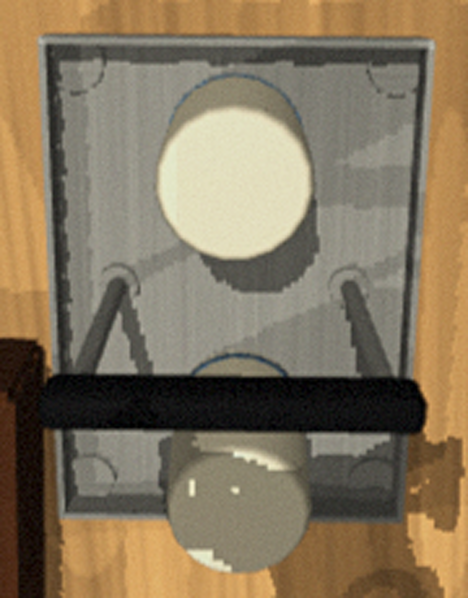

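```bash
python3 - <<'E'
from h import *
c=cam('wrist');o=arm.get_obs()
im=arm.snapshot('wrist');cv2.imwrite('pics/w6.png',im);print(o['tool_pos'],arm.get_obs()['tool_pos'])
cv2.imwrite('pics/w6c.png',cv2.resize(im[120:350,195:375],None,fx=2.6*1,fy=2.6,interpolation=cv2.INTER_CUBIC))
L=[(.08,-.11,.037),(-.08,-.11,.037),(.08,.11,.037),(-.08,.11,.037)]
print(proj(world([.5889,.1888,-.0593],L),c),proj(world([.5889,.1888,-.0593],[(.062,0,.151),(-.062,0,.151)]),c))
E
```

```text
[0.58449507 0.12374153 0.26977936] [0.58409982 0.12372204 0.26850702]
[[204.92814544 135.14328697]
 [360.05778002 136.01774759]
 [214.59702737 322.81656126]
 [348.33824193 323.5456417 ]] [[204.72140934 283.37688368]
 [358.54842658 284.22145183]]
```

View pics/w6c.png

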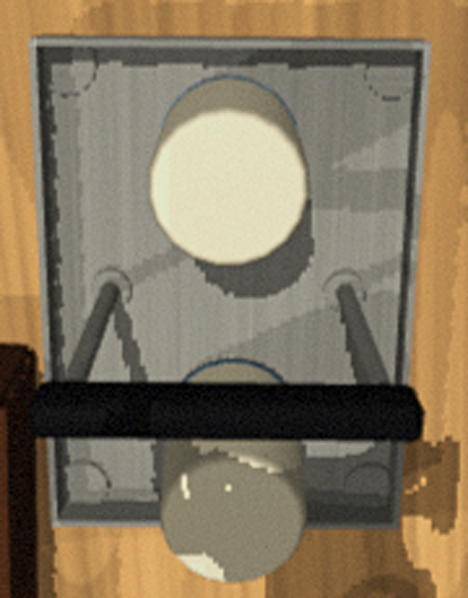

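```bash

python3 -m jog '{"delta_pos":[[0.0008,0.0128,0],[0.0008,0.0128,0],[0.0008,0.0128,0],[0.0008,0.0128,0],[0.0008,0.0128,0]],"twist":[[0,0,-7],[0,0,-7],[0,0,-7],[0,0,-7],[0,0,-7]],"fingers":[0.07,0.07,0.07,0.07,0.07]}' 
python3 -m jog '{"delta_pos":[[0,0,0],[0,0,0],[0,0,0],[0,0,0],[0,0,0]],"twist":[[0,0,-7],[0,0,-7],[0,0,-7],[0,0,-7],[0,0,-7]],"fingers":[0.07,0.07,0.07,0.07,0.07]}' 
python3 -m jog '{"delta_pos":[[0,0,0],[0,0,0],[0,0,0],[0,0,0],[0,0,0]],"twist":[[0,0,-7],[0,0,-7],[0,0,-6.2],[0,0,0],[0,0,0]],"fingers":[0.07,0.07,0.07,0.07,0.07]}' 
python3 - <<'E'
from h import *
from scipy.spatial.transform import Rotation as Ro
c=cam('wrist');o=arm.get_obs();T=Ro.from_rotvec(o['eef_rot']).as_matrix();print(np.degrees(np.arctan2(T[1,0],T[0,0])))
im=arm.snapshot('wrist');cv2.imwrite('pics/w7.png',im)
print(proj(world([.588,.188,-.058],[(.062,0,.151),(-.062,0,.151),(.062,0,.131)]),c))
E
```

```text
time: 9.2
tool_pos: [0.5878, 0.1881, 0.267]
eef_rot: [-1.033, -2.964, 0.002]
contact_force: [1.0, -0.7, -0.2]
width: 0.0698
time: 9.62
tool_pos: [0.5878, 0.1877, 0.267]
eef_rot: [-1.877, -2.517, 0.004]
contact_force: [0.4, 0.7, -0.2]
width: 0.0703
time: 10.03
tool_pos: [0.588, 0.1876, 0.2675]
eef_rot: [-2.279, -2.16, 0.003]
contact_force: [-0.1, -0.0, -0.7]
width: 0.0701
86.92298027068321
[[283.23211998 281.20657688]
 [284.06651739 120.67937242]
 [283.18645736 270.53418308]]
```

View pics/w7.png

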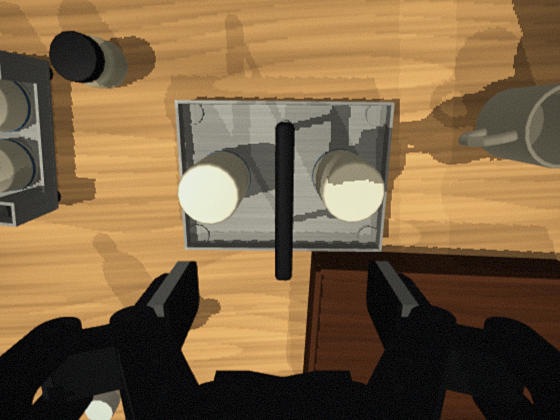

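```bash

python3 -m jog '{"delta_pos":[[0,0,-0.035],[0,0,-0.035],[0,0,-0.03],[0,0,-0.025],[0,0,-0.014]],"twist":[[0,0,0],[0,0,0],[0,0,0],[0,0,0],[0,0,0]],"fingers":[0.07,0.07,0.07,0.07,0.07]}' 
python3 -m jog '{"delta_pos":[[0,0,-0.006],[0,0,0],[0,0,0],[0,0,0],[0,0,0]],"twist":[[0,0,0],[0,0,0],[0,0,0],[0,0,0],[0,0,0]],"fingers":[0.06,0.05,0.04,0.03,0.02]}' 60
python3 -m jog '{"delta_pos":[[0,0,0],[0,0,0],[0,0,0],[0,0,0],[0,0,0]],"twist":[[0,0,0],[0,0,0],[0,0,0],[0,0,0],[0,0,0]],"fingers":[0.01,0.005,0.005,0.005,0.005]}' 110
python3 - <<'E'
from h import *
im=arm.snapshot('wrist');cv2.imwrite('pics/w8.png',im)
print(arm.get_obs()['contact_force'],arm.get_obs()['torque'])
E
```

```text
time: 10.5
tool_pos: [0.5867, 0.1874, 0.1261]
eef_rot: [-2.278, -2.159, 0.006]
contact_force: [0.7, 1.0, 0.7]
width: 0.0702
time: 10.92
tool_pos: [0.589, 0.1879, 0.1251]
eef_rot: [2.282, 2.157, 0.003]
contact_force: [-1.0, -0.6, 0.8]
width: 0.0205
time: 11.33
tool_pos: [0.589, 0.1881, 0.1252]
eef_rot: [2.283, 2.157, 0.004]
contact_force: [0.5, 2.1, 6.4]
width: 0.0123
[-0.67899064  1.8695612   6.19394167] [ 0.28001085  0.07664542 -0.16748016]
```

View pics/w8.png

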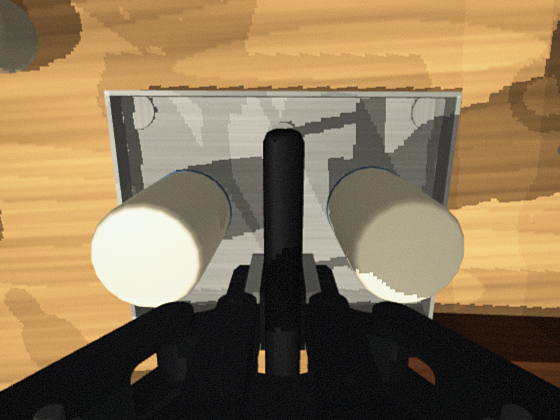

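```bash

python3 -m jog '{"delta_pos":[[0,0,0.003],[0,0,0.006],[0,0,0.008],[0,0,0.008],[0,0,0.008]],"twist":[[0,0,0],[0,0,0],[0,0,0],[0,0,0],[0,0,0]],"fingers":[0.005,0.005,0.005,0.005,0.005]}' 110
python3 -m jog '{"delta_pos":[[0,0,0.012],[0,0,0.015],[0,0,0.016],[0,0,0.016],[0,0,0.016]],"twist":[[0,0,0],[0,0,0],[0,0,0],[0,0,0],[0,0,0]],"fingers":[0.005,0.005,0.005,0.005,0.005]}' 
python3 -m jog '{"delta_pos":[[0,0,0.012],[0,0,0.006],[0,0,0.002],[0,0,0],[0,0,0]],"twist":[[0,0,0],[0,0,0],[0,0,0],[0,0,0],[0,0,0]],"fingers":[0.005,0.005,0.005,0.005,0.005]}' 
python3 - <<'E'
from h import *
im=arm.snapshot('wrist');cv2.imwrite('pics/w9.png',im)
im=arm.snapshot('scene');cv2.imwrite('pics/s9.png',cv2.resize(im[60:300,160:400],None,fx=2.5,fy=2.5,interpolation=cv2.INTER_CUBIC))
print(arm.get_obs()['contact_force'],arm.get_obs()['torque'])
E
```

```text
time: 11.8
tool_pos: [0.5883, 0.1876, 0.1575]
eef_rot: [-2.284, -2.157, 0.0]
contact_force: [-0.3, -0.4, -6.8]
width: 0.0119
time: 12.22
tool_pos: [0.5882, 0.1876, 0.2332]
eef_rot: [2.284, 2.157, 0.0]
contact_force: [0.3, 0.1, -5.5]
width: 0.0123
time: 12.63
tool_pos: [0.5881, 0.1876, 0.2511]
eef_rot: [-2.284, -2.157, 0.001]
contact_force: [-0.1, -0.2, -7.7]
width: 0.0118
[-0.28280384 -1.3572403  -7.49575535] [-0.0065997  -0.02405567 -0.01892068]
```

View pics/w9.png

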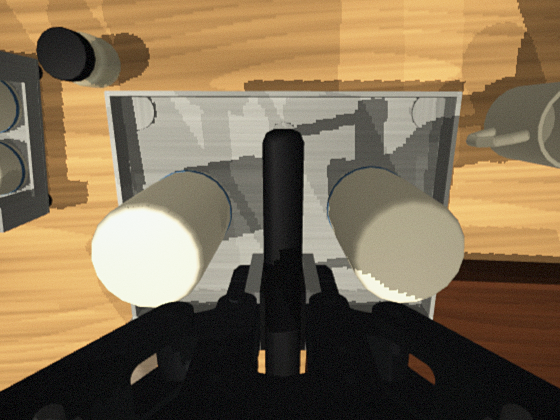

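View pics/s9.png

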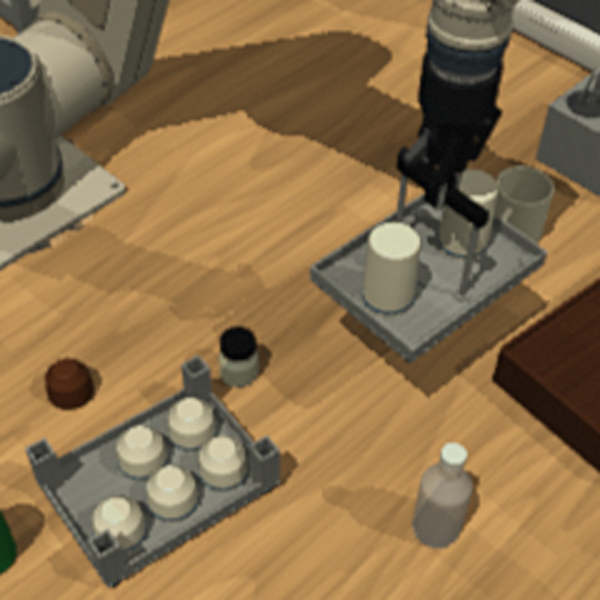

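```bash
python3 - <<'E'
from h import *
c=cam('wrist');o=arm.get_obs();print(o['tool_pos'])
im=cv2.imread('pics/w9.png')
cv2.imwrite('pics/w9c.png',np.hstack([cv2.resize(im[80:140,90:190],None,fx=4,fy=4,interpolation=cv2.INTER_CUBIC),cv2.resize(im[80:140,380:480],None,fx=4,fy=4,interpolation=cv2.INTER_CUBIC)]))
z=o['tool_pos'][2]-.125+.037
a=back((106.5,92),z,c);b=back((461.5,93),z,c)
for zz in(z,z-.002):
  a=back((106.5,92),zz,c);b=back((461.5,93),zz,c)
  print(a,b,np.linalg.norm(a-b),np.degrees(np.arctan2(-(b-a)[0],(b-a)[1])),(a+b)/2)
y=-3.28*np.pi/180
p=[*(o['tool_pos'][:2]),y];print(proj(world(p,[(-.08,-.11,z),(-.08,.11,z)]),c))
E
```

```text
[0.58806547 0.18763979 0.25083689]
[0.5023663  0.08374458 0.16283689] [0.51546728 0.30157163 0.16283689] 0.21822065794747356 -3.441847741009358 [0.50891679 0.1926581  0.16283689]
[0.50220519 0.08281541 0.16083689] [0.51541966 0.30252946 0.16083689] 0.22011107266093832 -3.441847741009353 [0.50881242 0.19267244 0.16083689]
[[104.18550303  91.33950898]
 [462.3824618   91.28327043]]
```

View pics/w9c.png

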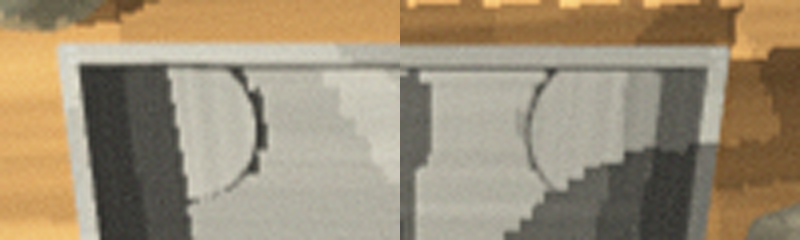

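```bash

python3 -m jog '{"delta_pos":[[-0.0008,-0.004,0],[-0.0016,-0.008,0],[-0.0024,-0.012,0],[-0.0032,-0.016,0],[-0.0036,-0.018,0]],"twist":[[0,0,0],[0,0,0],[0,0,0],[0,0,0],[0,0,0]],"fingers":[0.005,0.005,0.005,0.005,0.005]}' 
python3 -m jog '{"delta_pos":[[-0.0036,-0.018,0],[-0.0036,-0.018,0],[-0.0036,-0.018,0],[-0.0036,-0.018,0],[-0.0036,-0.018,0]],"twist":[[0,0,-0.4],[0,0,-0.4],[0,0,-0.4],[0,0,-0.4],[0,0,-0.4]],"fingers":[0.005,0.005,0.005,0.005,0.005]}' 
python3 -m jog '{"delta_pos":[[-0.0036,-0.018,0],[-0.0036,-0.018,0],[-0.0036,-0.018,0],[-0.0036,-0.018,0],[-0.0036,-0.018,0]],"twist":[[0,0,-0.4],[0,0,-0.4],[0,0,-0.4],[0,0,-0.4],[0,0,-0.4]],"fingers":[0.005,0.005,0.005,0.005,0.005]}' 
python3 -m jog '{"delta_pos":[[-0.0036,-0.018,0],[-0.0036,-0.018,0],[-0.0036,-0.018,0],[-0.0036,-0.018,0],[-0.0036,-0.018,0]],"twist":[[0,0,-0.4],[0,0,-0.4],[0,0,-0.4],[0,0,-0.3],[0,0,-0.3]],"fingers":[0.005,0.005,0.005,0.005,0.005]}' 
python3 -m jog '{"delta_pos":[[-0.0028,-0.014,0],[-0.0016,-0.008,0],[-0.0008,-0.004,0],[-0.0002,-0.0016,0],[0,0,0]],"twist":[[0,0,0],[0,0,0],[0,0,0],[0,0,0],[0,0,0]],"fingers":[0.005,0.005,0.005,0.005,0.005]}' 
python3 -m jog '{"delta_pos":[[0,0,-0.008],[0,0,-0.01],[0,0,-0.004],[0,0,0],[0,0,0]],"twist":[[0,0,0],[0,0,0],[0,0,0],[0,0,0],[0,0,0]],"fingers":[0.005,0.005,0.005,0.005,0.005]}' 
python3 - <<'E'
from h import *
from scipy.spatial.transform import Rotation as Ro
o=arm.get_obs();T=Ro.from_rotvec(o['eef_rot']).as_matrix();print(o['tool_pos'],np.degrees(np.arctan2(T[1,0],T[0,0])),T[:,2].round(4))
c=cam('wrist')
im=arm.snapshot('wrist');cv2.imwrite('pics/w10.png',im)
print(proj(world([.517,-.168,-.158],[(-.068,-.098,.079),(-.068,.098,.079)]),c))
im=arm.snapshot('scene');cv2.imwrite('pics/s10.png',cv2.resize(im[130:330,130:330],None,fx=3,fy=3,interpolation=cv2.INTER_CUBIC))
E
```

```text
time: 13.15
tool_pos: [0.5763, 0.1285, 0.2516]
eef_rot: [-2.283, -2.158, 0.001]
contact_force: [0.6, 0.3, -7.4]
width: 0.0119
time: 13.57
tool_pos: [0.558, 0.0378, 0.2519]
eef_rot: [2.322, 2.115, -0.0]
contact_force: [-0.3, 0.3, -7.1]
width: 0.0118
time: 13.98
tool_pos: [0.5398, -0.0521, 0.2519]
eef_rot: [2.359, 2.075, -0.0]
contact_force: [0.3, -0.1, -6.9]
width: 0.012
time: 14.4
tool_pos: [0.5216, -0.142, 0.2519]
eef_rot: [2.391, 2.037, -0.0]
contact_force: [0.2, -0.5, -7.9]
width: 0.0119
time: 14.82
tool_pos: [0.5172, -0.1679, 0.2518]
eef_rot: [-2.39, -2.038, -0.0]
contact_force: [0.2, 0.7, -6.8]
width: 0.0122
time: 15.23
tool_pos: [0.5172, -0.1674, 0.2292]
eef_rot: [-2.389, -2.039, 0.001]
contact_force: [0.2, -0.2, -7.1]
width: 0.0119
[ 0.51718761 -0.16740421  0.22923235] 80.96201540323291 [-1.1e-03  5.0e-04 -1.0e+00]
[[158.24561577 111.54068326]
 [406.05632168 111.54502886]]
```

View pics/w10.png

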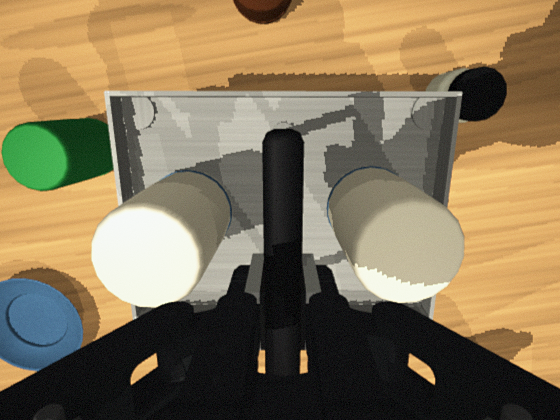

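View pics/s10.png

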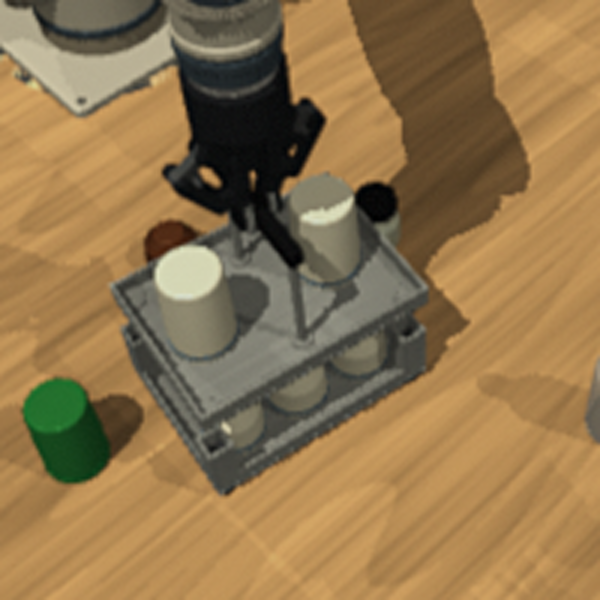

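```bash

python3 -m jog '{"delta_pos":[[0,0,-0.005],[0,0,-0.006],[0,0,-0.005],[0,0,-0.002],[0,0,0]],"twist":[[0,0,0],[0,0,0],[0,0,0],[0,0,0],[0,0,0]],"fingers":[0.005,0.005,0.005,0.005,0.005]}' 
python3 -m jog '{"delta_pos":[[0,0,-0.003],[0,0,-0.003],[0,0,-0.003],[0,0,-0.003],[0,0,0]],"twist":[[0,0,0],[0,0,0],[0,0,0],[0,0,0],[0,0,0]],"fingers":[0.005,0.005,0.005,0.005,0.005]}' 
python3 - <<'E'
from h import *
o=arm.get_obs();print(o['tool_pos'],o['contact_force'],o['torque'])
im=arm.snapshot('scene');cv2.imwrite('pics/s11.png',cv2.resize(im[190:310,160:290],None,fx=5,fy=5,interpolation=cv2.INTER_CUBIC))
E
```

```text
time: 15.75
tool_pos: [0.517, -0.1677, 0.2109]
eef_rot: [-2.389, -2.038, 0.001]
contact_force: [-0.3, -0.3, -6.3]
width: 0.0122
time: 16.17
tool_pos: [0.5171, -0.1678, 0.1991]
eef_rot: [-2.39, -2.038, 0.001]
contact_force: [-0.7, 0.5, -6.5]
width: 0.0122
[ 0.51709202 -0.167765    0.19905623] [-0.67580512  0.54697278 -6.4603163 ] [ 0.00830182 -0.04028467  0.00487309]
```

View pics/s11.png

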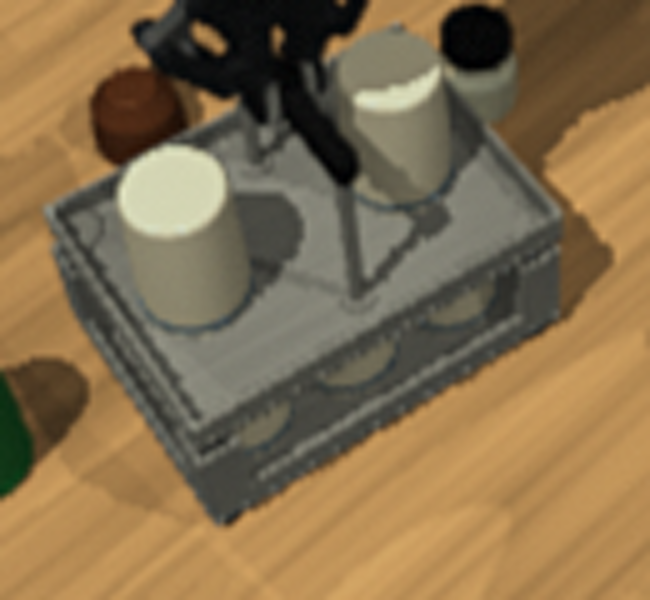

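No contact with the lug tips already about 5 mm below the post tops, so the lugs are in the sockets. I'll keep lowering.

```bash

python3 -m jog '{"delta_pos":[[0,0,-0.002],[0,0,-0.002],[0,0,-0.002],[0,0,-0.001],[0,0,0]],"twist":[[0,0,0],[0,0,0],[0,0,0],[0,0,0],[0,0,0]],"fingers":[0.005,0.005,0.005,0.005,0.005]}' 
python3 -m jog '{"delta_pos":[[0,0,-0.001],[0,0,-0.001],[0,0,0]],"twist":[[0,0,0],[0,0,0],[0,0,0]],"fingers":[0.005,0.005,0.005]}' 
```

```text
time: 16.63
tool_pos: [0.5172, -0.1679, 0.1925]
eef_rot: [-2.39, -2.039, 0.0]
contact_force: [0.3, -0.5, -6.6]
width: 0.0123
time: 16.88
tool_pos: [0.5173, -0.1679, 0.1906]
eef_rot: [-2.39, -2.039, 0.0]
contact_force: [-0.8, -0.5, -7.4]
width: 0.0117
```

```bash

python3 -m jog '{"delta_pos":[[0,0,-0.001],[0,0,0]],"twist":[[0,0,0],[0,0,0]],"fingers":[0.005,0.005]}' 
python3 -m jog '{"delta_pos":[[0,0,-0.001],[0,0,0]],"twist":[[0,0,0],[0,0,0]],"fingers":[0.005,0.005]}' 
python3 -m jog '{"delta_pos":[[0,0,-0.0005],[0,0,0]],"twist":[[0,0,0],[0,0,0]],"fingers":[0.005,0.005]}' 
```

```text
time: 17.05
tool_pos: [0.5172, -0.1679, 0.1902]
eef_rot: [2.39, 2.038, -0.0]
contact_force: [-3.0, -0.6, -1.1]
width: 0.012
time: 17.22
tool_pos: [0.5172, -0.1679, 0.1902]
eef_rot: [2.389, 2.038, 0.0]
contact_force: [-6.8, 1.9, 7.6]
width: 0.012
time: 17.38
tool_pos: [0.5172, -0.168, 0.1901]
eef_rot: [2.389, 2.037, 0.001]
contact_force: [-7.9, 1.1, 11.4]
width: 0.0122
```

```bash

python3 -m jog '{"delta_pos":[[0,0,0.001],[0,0,0],[0,0,0],[0,0,0],[0,0,0]],"twist":[[0,0,0],[0,0,0],[0,0,0],[0,0,0],[0,0,0]],"fingers":[0.005,0.01,0.02,0.03,0.045]}' 20
python3 -m jog '{"delta_pos":[[0,0,0],[0,0,0],[0,0,0.01],[0,0,0.025],[0,0,0.03]],"twist":[[0,0,0],[0,0,0],[0,0,0],[0,0,0],[0,0,0]],"fingers":[0.06,0.06,0.06,0.06,0.06]}' 
python3 -m jog '{"delta_pos":[[-0.01,0,0.035],[-0.03,0,0.02],[-0.03,0,0.01],[-0.02,0,0],[0,0,0]],"twist":[[0,0,0],[0,0,0],[0,0,0],[0,0,0],[0,0,0]],"fingers":[0.06,0.06,0.06,0.06,0.06]}' 
python3 -m jog '{"delta_pos":[[0,0.04,0],[0,0.04,0],[0,0.04,0],[0,0.04,0],[0,0.04,0]],"twist":[[0,0,0],[0,0,0],[0,0,0],[0,0,0],[0,0,0]],"fingers":[0.06,0.06,0.06,0.06,0.06]}' 
python3 -m jog '{"delta_pos":[[0,0.04,0],[0,0.03,0],[0,0.01,0],[0,0,0],[0,0,0]],"twist":[[0,0,0],[0,0,0],[0,0,0],[0,0,0],[0,0,0]],"fingers":[0.06,0.06,0.06,0.06,0.06]}' 
python3 - <<'E'
from h import *
o=arm.get_obs();print(o['tool_pos'],o['contact_force'])
im=arm.snapshot('scene');cv2.imwrite('pics/s12.png',cv2.resize(im[160:310,150:310],None,fx=4,fy=4,interpolation=cv2.INTER_CUBIC))
im=arm.snapshot('top');cv2.imwrite('pics/t12.png',cv2.resize(im[165:275,290:410],None,fx=5,fy=5,interpolation=cv2.INTER_CUBIC))
for n in('top','scene'):
  print(proj(world([.517,-.168,-.158],[(.08,.11,.102),(.08,-.11,.102),(-.08,.11,.102),(-.08,-.11,.102)]),cam(n)).round(1).tolist())
E
```

```text
time: 17.8
tool_pos: [0.5178, -0.168, 0.1894]
eef_rot: [2.39, 2.038, 0.001]
contact_force: [-0.4, -0.7, -0.3]
width: 0.041
time: 18.22
tool_pos: [0.5167, -0.1675, 0.2543]
eef_rot: [-2.388, -2.037, 0.002]
contact_force: [0.6, -1.3, -0.5]
width: 0.0599
time: 18.63
tool_pos: [0.4248, -0.1675, 0.3218]
eef_rot: [2.389, 2.036, 0.001]
contact_force: [1.0, -0.5, 1.3]
width: 0.06
time: 19.05
tool_pos: [0.4273, 0.0339, 0.3199]
eef_rot: [2.391, 2.037, 0.001]
contact_force: [0.9, -0.2, -0.0]
width: 0.0602
time: 19.47
tool_pos: [0.4276, 0.1123, 0.3194]
eef_rot: [2.388, 2.041, -0.0]
contact_force: [-0.6, -0.5, 0.5]
width: 0.0598
[0.42757216 0.11231841 0.31939407] [-0.61876495 -0.48841857  0.51643375]
[[314.3, 180.8], [398.5, 196.2], [303.2, 241.8], [388.4, 257.6]]
[[272.8, 233.9], [199.4, 277.4], [239.8, 195.6], [169.2, 233.1]]
```

View pics/s12.png

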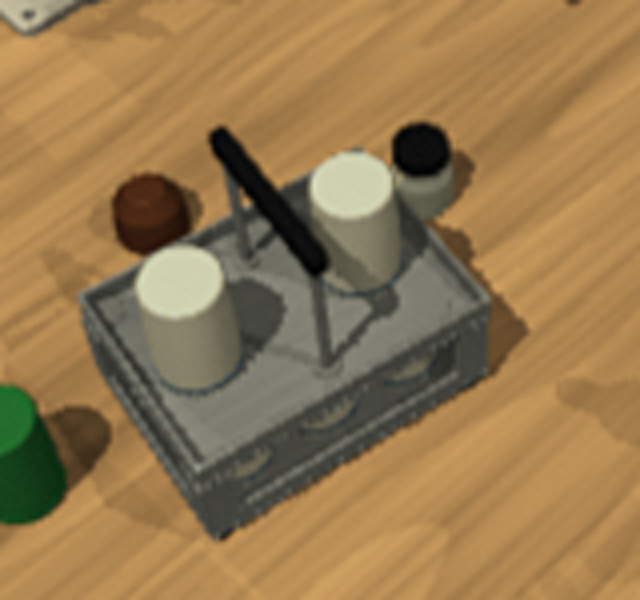

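View pics/t12.png

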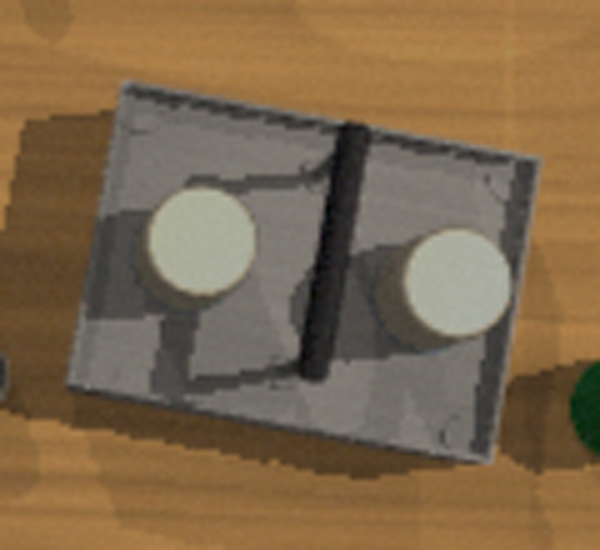

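```bash
python3 - <<'E'
from h import *
c=cam('top')
for uv in((201/5+290,240/5+165),(457/5+290,283/5+165)):
  d=back(uv,.176,c)[:2]-[.517,-.168];a=-.158;print(np.cos(a)*d[0]+np.sin(a)*d[1],-np.sin(a)*d[0]+np.cos(a)*d[1])
print(arm.finish_job())
E
```

```text
-0.0027835725716081165 0.060080218796712374
-0.0007189922553396469 -0.0653292478483412
the job is handed in; nothing more can be done
None
```

The tall tumbler is now in the free half of the top tier, and the top tier is home on the four posts. I handed the job in at about 19.6 s of the 56 s allowed. The system gave no verdict.

- **Top tier:** the lugs went into the sockets without contact. It came to rest at a tool height that puts its origin 65 mm above the stand's. I then pressed to about 11 N and it went no lower. In the last pictures its corners match the expected home position to about 1 px in the top view and 1–2 px in the scene view. It sits flush on the posts I could see.
- **Tumblers:** both stand upside down on its floor, measured at x, y of (-3, 60) and (-1, -65) mm from its centre. That is inside the 55 and 85 mm limits.
- **Robot and other things:** the gripper is empty and well clear of everything. The cups, the jar and the other bystanders look undisturbed in the pictures, though I did not measure them again.
- **Checks that disagreed:** the stand position from the top and wrist cameras differed by about 3 mm. I used a value between them, and the lugs entered without touching. One wrist measurement of the top tier, taken while the arm was still settling, came out about 5% too small. I dropped it and repeated it, and the repeat agreed.

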